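Fit the reel stand's axle and hold it

ROBOT

A 6-joint arm with a two-finger parallel gripper is mounted at the origin on a cart in front of the work surface, level with it; the furniture and walls round the work are solid. World frame = base frame: x ahead of the robot, y to its left, z up, the work surface at z = 0. Lengths are in m, angles in rad, forces in N, time in s.
With the tool pointing down it reaches from about 0.425 to 1.125 m from the base axis. Payload 14.9 kg.
Tool frame: the origin (TCP) lies at the very end of the fingers, on their centre line; the grasp point (between the pads) lies pinch_z behind it (pinch_z is the distance from the TCP to the grasp point, in m); z points along the fingers, y is the line along which they close (so a half turn about z gives the same grasp; the last joint's range is limited). The gripper opens to 91 mm and grips with 3 to 60 N. Pads are 32 mm wide; open, the fingers measure 118 mm over their backs; the gripper's body (76 mm by 178 mm) begins 60 mm behind the grasp point.
Start: joints at [-1.325, 0.379, 1.734, -0, 1.028, -0.033], TCP at [0.193, -0.673, 0.214] pointing down, gripper open.
Joint ranges: [-2.77, 2.77], [-0.74, 2.19], [0, 2.66], [-1.06, 4.2], [0.31, 2.87], [-3.08, 3.08]. Speed limits (rad/s): [1.89, 1.89, 2.39, 3.14, 3.14, 3.14].

INTERFACE

Orientations are given as a rotation vector (axis times angle).
In Python, from bench import * gives the robot as it stands.
- The arm moves only by the shell command python3 -m creep 'ROWS'. ROWS is JSON, a list of rows, each a list of 3 entries, a list of its own where there are three numbers: the shift along the tool's x, y, z in mm, then the turn, a rotation vector about the tool's x, y, z in rad, then the gripper command: -1 is fully open, 1 is shut, values between are in proportion. In form: [[[tx, ty, tz], [rx, ry, rz], gripper], ...]. A call has exactly 8 rows; each row is the pose to reach, as a shift and turn from the pose commanded when the call began, along the tool's axes at that moment; what a row does not reach only later rows make up. A row lasts 1/8 s, in which the tool goes at most 62.5 mm and 10.7 degrees, less where a joint would pass 70% of its speed; a pose out of reach is approached as far as the arm can. A call with a gripper value outside its range is refused whole. The fingers move at their own pace and stop on an object; the grip force is fixed at half the most. Time passes only in rows, so rows that repeat a pose let the fingers close, or fill a call up. It gives the time, the measured TCP pose, the force, the opening and the grip force at its end, in the units of the state.
- get_state(): the state, without advancing time (a new reading comes with each control period).
- get_image(name): name is "scene" or "top" or "wrist"; returns (picture, depth): 384x512x3 uint8, red, green, blue; 384x512 float32, m along the optical axis (not along the pixel's ray), 0 where there is no reading.
- camera_params(name): a dict with "mtx" (3x3 intrinsics, pixels), "k1" (the pictures are not rectified: a ray, as slopes to the right and down, at radius r is drawn at 1 + k1 r^2 times it, then the intrinsics apply), "origin" and "attitude" of the camera in the world. Camera axes: x right, y up, looking along -z (the intrinsics and any distortion apply to the point x, -y, -z); pixel columns grow to the right and rows downward; lengths in m; the calibration is good to about 2 mm. A picture is of the moment at which its call begins: read the wrist's pose just before it. camera_params takes no time and is no camera call; for the wrist camera it gives the pose at the moment of the call.
- finish_job(): hands the job in; it is judged then, once.
Trained networks look in the newest picture that a camera, given by its name, has taken for a name from the list of things; names that differ only in an ending like _2 or _b are one class to them, and where a whole thing is asked for, a point or a joint stands for the part that bears it (a point fixed in the world has none). Each returns a list of dicts, best first, with "conf" (0 to 1); they miss things now and then, are a little off and sometimes report something else, mostly with a low value. They report only what shows in the picture. A call takes as long as a camera call.
- find_in(camera, name): "xyz" ([x, y, z] in m, in world coordinates, good to about 4 mm: the middle of the surface that is visible of it).
- silhouettes(camera, name): "region" (384x512 bool, what is visible of it).
The state is a dict: "time_s": time; "qpos": joint angles; "joint_vel": joint speeds; "joint_efforts": joint torques, N m; "tcp_pos": TCP position; "tcp_rot": TCP orientation; "contact_force": force on the tool from outside, world axes, zero at the start; "torque": the same for the moment, N m; "opening": finger opening in m; "grip_force": force on a finger pad.
Only numpy, scipy, OpenCV 4.12 (cv2) and the standard library are available. Lean on these libraries where they do the work, as an engineer would, in place of code of your own. Each camera call takes 0.05 s, during which the arm holds its last target. There are 200 camera calls.

TASK

Pick the loose axle out of the black tray by its square grip and push it, tip first, through the two bushings of the aluminium reel stand, entering at the flared side of the bushing nearer the tray, until the tip sticks out beyond the far bushing by about a centimetre or more. Finish while still gripping the axle there, keeping it still in both bushings without leaning hard on the stand, so that a colleague can put a clip on the tip. Leave the spool, tape roll, flux bottle and flux tin where they are, and keep the arm clear of the magnifier lamp that hangs over the bench.

Things in the scene. Friction and masses are not known exactly. Their poses are not given: they have to be found in the camera images.
- axle_grip (a point): Centre of the axle's square steel grip, 40 mm long, 18 x 18 mm; grasp across its 18 mm sides. A 10 mm round rod, 92 mm long, runs from the grip's end face along this frame's +x; z is up. The axle is one loose piece, about 90 g, balanced 12 mm from here towards the tip. It lies level on its grip in the tray, this centre 11 mm above the work surface.
- axle_tip (a point): Middle of the rod's free end, 112 mm along +x from axle_grip; the last 4 mm taper to 6 mm in diameter. Same axes as axle_grip.
- axle: The same axle as a whole; origin on the grip's underside below its centre, axes as axle_grip.
- tray: Black open tray fixed to the mat, 105 mm (x) by 150 mm (y), 18 mm high, walls and floor 2 mm; origin at the centre of its underside, z up. The axle lies in it roughly along its y, grip at the +y (left) end. Obstacle to swing past: a fixed magnifier lamp whose ring hangs at world x 0.56 to 0.80, y -0.09 to 0.11, z 0.47 to 0.60 m.
- reel_stand: Aluminium stand fixed to the mat: base 96 x 64 x 8 mm, two upright cheeks 36 mm wide, 6 mm thick, tops 94 mm above the work surface, each with a brass bushing, both on one level line 70 mm up. Origin: centre of the base's underside; +x is the direction the axle is pushed through, z up. The axle enters from the robot's left.
- near_mouth (a point): Centre of the flared entry of the first bushing, on the common axis, 70 mm up, 34 mm from the stand's centre; x points along the axis into the bushing. The entry is 24 mm wide and narrows over 6 mm to a 14 mm bore; the bushing is 14 mm long. The second, equal bushing, flared on the same side, begins 54 mm further along x.
- far_end (a point): Centre of the far end of the second bushing, 68 mm along x from near_mouth, same axes. When the grip's end face is at near_mouth the tip is 24 mm beyond this point.
- spool: Solder wire spool standing on its flange, 55 mm across, 34 mm high; bystander. Origin under its centre.
- tape: Roll of black tape lying flat, 59 mm across, 18 mm high; bystander. Origin under its centre.
- bottle: Amber flux bottle, upright, 34 mm across, 94 mm high; bystander. Origin under its centre.
- tin: White round flux tin, 44 mm across, 19 mm high; bystander. Origin under its centre.

How it is judged:
On the way, in this order (a step that is already met when the one before it is completed fails the run):
1. the axle is lifted clear of the tray in the fingers (height (world z) of axle_grip above 0.04 m and contact force between the fingers and axle above 1 N and contact force between axle and tray below 0.1 N), for 0.1 s.
2. the axle's tip is inside the first bushing (x of axle_tip in the frame of near_mouth above 0.007 m and y of axle_tip in the frame of far_end between -0.006 and 0.006 m and z of axle_tip in the frame of far_end between -0.006 and 0.006 m and angle between the x axis of axle_tip and the x axis of near_mouth, either way round below 0.3 rad), for 0.05 s.
At the end, for the whole second after the job is handed in: Rod through both bushings, in line within 0.12 rad, tip at least 6 mm past the second bushing and within 6 mm of the axis, grip outside the first; gripped by the fingers (over 2 N), at rest, under 15 N on the stand; bystanders within 30 mm of their places, bottle upright (x of axle_tip in the frame of far_end above 0.006 m and y of axle_tip in the frame of far_end between -0.006 and 0.006 m and z of axle_tip in the frame of far_end between -0.006 and 0.006 m and y of axle_grip in the frame of near_mouth between -0.01 and 0.01 m and z of axle_grip in the frame of near_mouth between -0.01 and 0.01 m and x of axle_grip in the frame of near_mouth below -0.015 m and angle between the x axis of axle_tip and the x axis of near_mouth, either way round below 0.12 rad and contact force between the fingers and axle above 2 N and contact force between axle and reel_stand below 15 N and linear speed of axle below 0.02 m/s and distance of each of spool, tape, bottle, tin from where it was at the start of the episode below 0.03 m and angle between bottle's own z axis and vertical below 0.2 rad); the arm keeps its last pose, push and grip.
It fails at once if the solder wire spool is shoved or knocked over (distance of spool from where it was at the start of the episode above 0.03 m or angle between spool's own z axis and vertical above 0.3 rad).
It fails at once if the roll of black tape is shoved or knocked over (distance of tape from where it was at the start of the episode above 0.03 m or angle between tape's own z axis and vertical above 0.3 rad).
It fails at once if the flux bottle is shoved or knocked over (distance of bottle from where it was at the start of the episode above 0.03 m or angle between bottle's own z axis and vertical above 0.3 rad).
It fails at once if the flux tin is shoved or knocked over (distance of tin from where it was at the start of the episode above 0.03 m or angle between tin's own z axis and vertical above 0.3 rad).
It also fails if it takes over 56 s, if anything falls off the work surface, if the arm or the gripper's body presses on something with over 40 N, if the wrist force passes 120 N, or if a joint passes its speed limit or range.

## Working session

There is one attempt and no reset: what is moved stays moved. The work goes in short steps, Python scripts to look and compute and a shell command to move; the robot and the scene stay as the last step left them, time stands still between calls to the robot, and variables do not carry over. Pictures are saved under pics/ and viewed, at most 10 in all, crops included, and the job is handed in when it is done.

```bash
mkdir -p pics; ls; cat > h.py <<'E'
from bench import *
import numpy as np, cv2
from scipy.spatial.transform import Rotation as R
def save(name,fn):
    p,d=get_image(name); cv2.imwrite('pics/'+fn,p[:,:,::-1]); return p,d
def Rm(a):
    a=np.array(a,float)
    return a if a.shape==(3,3) else (R.from_rotvec(a).as_matrix() if a.size==3 else R.from_quat(a).as_matrix())
def cloud(d,c):
    K=np.array(c['mtx']);v,u=np.mgrid[0:384,0:512]
    xd=(u-K[0,2])/K[0,0];yd=(v-K[1,2])/K[1,1];x,y=xd.copy(),yd.copy()
    for _ in range(8):
        s=1+c['k1']*(x*x+y*y);x,y=xd/s,yd/s
    P=np.stack([x*d,-y*d,-d],-1)
    return P@Rm(c['attitude']).T+np.array(c['origin'])
E
python3 - <<'E'
from h import *
s=get_state();print(s)
for c in('top','scene'):
    print(camera_params(c)); p,d=save(c,c+'0.png')
    for n in('axle_grip','axle_tip','axle','tray','reel_stand','near_mouth','far_end','spool','tape','bottle','tin'):
        print(c,n,[(np.round(q['xyz'],3).tolist(),round(q['conf'],2)) for q in find_in(c,n)[:2]])
E
```

```text
pics
{'time_s': 0.0, 'qpos': array([-1.32530189e+00,  3.79354980e-01,  1.73479652e+00, -2.13351481e-05,
        1.02851602e+00, -3.33191607e-02]), 'joint_vel': array([-7.49569332e-04, -4.32564228e-05,  1.42380644e-03,  1.37079490e-03,
       -8.61565070e-04, -4.85348297e-05]), 'joint_efforts': array([ 3.01248710e-04, -7.63725543e+01, -4.34369195e+01,  6.50545629e-02,
        4.24990850e-02, -7.46501587e-05]), 'tcp_pos': array([ 0.19252873, -0.67257988,  0.21331793]), 'tcp_rot': array([-3.11005585e+00, -4.36411071e-01,  2.07246342e-04]), 'contact_force': array([-0.56924185,  0.65674293, -0.36880152]), 'torque': array([-0.05417345, -0.00305398,  0.01695227]), 'grip_force': 0.0, 'opening': 0.09133949985929768}
{'mtx': array([[456.52460543,   0.        , 253.76762342],
       [  0.        , 456.52460543, 189.79356455],
       [  0.        ,   0.        ,   1.        ]]), 'k1': 0.021060706203792478, 'origin': array([0.45498135, 0.06381795, 1.33022582]), 'attitude': array([ 0.06791991, -0.0736946 , -1.6000668 ])}
top axle_grip [([0.501, 0.35, 0.02], 0.59)]
top axle_tip [([0.458, 0.07, 0.01
[... 527 characters left out ...]
796],
       [  0.        ,   0.        ,   1.        ]]), 'k1': -0.07451641654429954, 'origin': array([-0.1043407 ,  0.80077791,  0.73412291]), 'attitude': array([ 0.4449568 , -1.14362866, -2.16569727])}
scene axle_grip [([0.501, 0.362, 0.016], 0.7)]
scene axle_tip [([0.5, 0.361, 0.014], 0.51)]
scene axle [([0.503, 0.364, 0.025], 0.71)]
scene tray [([0.502, 0.326, 0.004], 0.84)]
scene reel_stand [([0.453, 0.079, 0.018], 0.88)]
scene near_mouth [([0.45, 0.079, 0.015], 0.73)]
scene far_end [([0.453, 0.08, 0.016], 0.56)]
scene spool [([0.452, -0.118, 0.033], 0.52)]
scene tape [([0.396, -0.236, 0.016], 0.64)]
scene bottle [([0.698, 0.231, 0.039], 0.73)]
scene tin [([0.657, 0.385, 0.023], 0.45)]
```

View pics/top0.png

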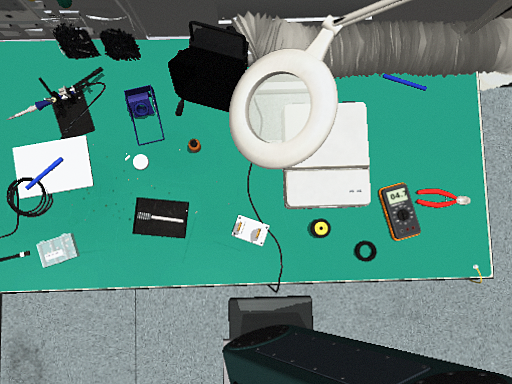

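View pics/scene0.png

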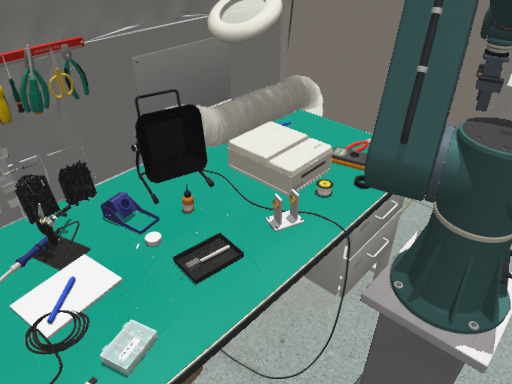

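```bash
python3 - <<'E'
import bench,inspect
from bench import *
print([n for n in dir(bench) if not n.startswith('_')]); 
try: print(pinch_z)
except Exception as e: print(e)
E
```

```text
['MotionError', 'camera_params', 'find_in', 'finish_job', 'get_image', 'get_state', 'pinch_z', 'silhouettes']
0.0188
```

The top view shows the tray at about (160,218), with the grip at (145,216) and the tip near (184,219). The stand is at (251,230), turned slightly. The lamp ring is at (285,115), the bottle at (194,146), the tin at (140,162), the spool at (319,228) and the tape at (365,251). Next I'll measure the axle and the stand.

```bash
cat > m.py <<'E'
from h import *
def line(P):
    c=P.mean(0);w=np.linalg.svd((P-c)[:,:2],full_matrices=False)[2][0];return c,w
for cam in('top','scene'):
    p,d=save(cam,cam+'1.png');W=cloud(d,camera_params(cam));g=p.mean(2)
    X,Y,Z=W[...,0],W[...,1],W[...,2]
    m=(abs(X-.50)<.05)&(abs(Y-.33)<.072)&(g>110)&(d>0)&(Z<.06)
    P=W[m];c,w=line(P)
    w=w*(-np.sign(w[1]));t=(P-c)[:,:2]@w;n=(P-c)[:,:2]@[-w[1],w[0]]
    print(cam,'axle n',m.sum(),'c',c.round(4),'dir',w.round(3),'t',np.percentile(t,[0,1,99,100]).round(4))
    for a in np.arange(-.08,.08,.01):
        k=(t>=a)&(t<a+.01)
        if k.sum()>2: print('  ',a.round(3),k.sum(),n[k].min().round(4),n[k].max().round(4),np.median(P[k,2]).round(4))
    for lo,hi in((.085,.1),(.078,.1),(.004,.014)):
        m=(abs(X-.455)<.09)&(abs(Y-.07)<.09)&(Z>lo)&(Z<hi)&(d>0)
        if lo<.05: m&=(g>110)&(p.max(2).astype(int)-p.min(2)<40)
        m=m.astype(np.uint8);nn,L,S,_=cv2.connectedComponentsWithStats(m)
        for i in range(1,nn):
            if S[i,4]<8: continue
            r=cv2.minAreaRect(W[L==i][:,:2].astype(np.float32)*1000)
            print(cam,lo,S[i,4],np.round(W[L==i].mean(0),4),'rect',np.round(r[0],1),np.round(r[1],1),round(r[2],1))
E
python3 m.py
```

```text
top axle n 157 c [0.4962 0.3307 0.014 ] dir [ 0.056 -0.998] t [-0.0726 -0.0714  0.0644  0.0658]
   -0.08 4 -0.0415 -0.0384 0.0014
   -0.07 7 -0.0423 0.0151 0.0039
   -0.06 12 -0.0431 0.0258 0.0198
   -0.05 9 -0.0433 0.022 0.0177
   -0.04 14 0.0065 0.0216 0.021
   -0.03 9 0.0061 0.0179 0.0154
   -0.02 10 0.0053 0.0141 0.016
   -0.01 12 0.0019 0.0109 0.015
   -0.0 10 0.0008 0.0098 0.0142
   0.01 15 -0.0031 0.0058 0.0137
   0.02 11 -0.0042 0.0051 0.0128
   0.03 12 -0.0079 0.0013 0.0151
   0.04 12 -0.0088 0.0005 0.0132
   0.05 12 -0.0124 -0.0035 0.0152
   0.06 8 -0.0126 -0.0041 0.012
top 0.085 34 [0.4676 0.0949 0.0931] rect [468.3  97.4] [12. 34.] 69.3
top 0.085 33 [0.4484 0.0444 0.0938] rect [448.8  45.7] [ 9.3 34.7] 70.0
top 0.078 50 [0.468  0.0965 0.0894] rect [468.3  97.5] [13.7 34. ] 69.4
top 0.078 49 [0.4495 0.0464 0.0898] rect [449.4  47.3] [12.7 34.7] 70.0
top 0.004 549 [0.4592 0.072  0.0081] rect [457.9  71.5] [96.  64.6] 68.9
scene axle n 151 c [0.4973 0.3323 0.0139] dir [-0.077 -0.997] t [-0.0611 -0.0588  0.0633  0.0674]
   -0.06 13 -0.0516 0.0143 0.0181
   -0.05 16 -0.0501 0.0161 0.0184
   -0.04 15 -0.0028 0.0141 0.0183
   -0.03 7 -0.002 0.0126 0.0177
   -0.02 11 -0.0002 0.007 0.0137
   -0.01 13 -0.0031 0.0057 0.0135
   -0.0 11 -0.0028 0.0074 0.0125
   0.01 11 -0.0041 0.0061 0.013
   0.02 12 -0.0035 0.0194 0.012
   0.03 13 -0.0035 0.0181 0.0136
   0.04 10 -0.0069 -0.0 0.0134
   0.05 12 -0.0055 0.0022 0.013
   0.06 6 -0.0077 -0.001 0.0144
scene 0.085 34 [0.4455 0.046  0.0911] rect [444.6  45.5] [ 6.9 37.1] 66.1
scene 0.085 39 [0.4646 0.0964 0.0905] rect [465.3  95.4] [ 9.4 39.9] 69.7
scene 0.078 59 [0.4455 0.0473 0.0871] rect [445.9  48.5] [13.5 37.5] 76.0
scene 0.078 59 [0.4643 0.0976 0.0875] rect [466.2  97.8] [14.6 39.9] 69.7
scene 0.004 334 [0.452  0.0797 0.0071] rect [456.   74.7] [94.4 63.9] 70.1
```

```bash
python3 -m creep '[[[26,-49,10],[0,0,0],-1],[[52,-98,20],[0,0,0],-1],[[78,-148,30],[0,0,0],-1],[[104,-197,40],[0,0,0],-1],[[130,-247,50],[0,0,0],-1],[[182,-278,50],[0,0,0],-1],[[233,-308,50],[0,0,0],-1],[[284,-338,50],[0,0,0],-1]]'; python3 -c "
from bench import *;s=get_state();print(s['tcp_pos'],s['tcp_rot'],s['qpos'])"
```

```text
time_s: 2.3
tcp_pos: [0.3738, -0.2685, 0.1643]
tcp_rot: [3.11, 0.436, 0.001]
contact_force: [1.1, -0.8, 0.4]
opening: 0.0915
grip_force: 0.0
[ 0.37384481 -0.26848278  0.16434463] [3.11045563e+00 4.36098550e-01 1.03427839e-03] [-6.73451710e-01  6.89517601e-02  2.23400574e+00 -1.72025607e-05
  8.37663708e-01  6.18763950e-01]
```

```bash
python3 -m creep '[[[40,-44,0],[0,0,-0.1],-1],[[79,-90,0],[0,0,-0.2],-1],[[110,-143,0],[0,0,-0.35],-1],[[136,-198,0],[0,0,-0.5],-1],[[157,-254,0],[0,0,-0.65],-1],[[174,-312,0],[0,0,-0.8],-1],[[190,-370,0],[0,0,-0.95],-1],[[212,-426,0],[0,0,-1.1],-1]]'; python3 -c "
from h import *;s=get_state();print(s['tcp_pos'],s['qpos']);print(Rm(s['tcp_rot']).round(3))"
```

```text
time_s: 3.3
tcp_pos: [0.4589, 0.2001, 0.1643]
tcp_rot: [2.419, 2.004, 0.001]
contact_force: [1.2, -0.2, 0.2]
opening: 0.0914
grip_force: 0.0
[0.45891214 0.20014428 0.16426251] [ 3.64723515e-01  1.36030377e-01  2.15819374e+00 -5.24673667e-05
  8.46705515e-01  5.51506613e-01]
[[ 0.186  0.983  0.001]
 [ 0.983 -0.186  0.   ]
 [ 0.     0.001 -1.   ]]
```

```bash
python3 -m creep '[[[45,4,0],[0,0,0],0],[[90,8,0],[0,0,0],0],[[135,12,0],[0,0,0],0],[[180,16,0],[0,0,0],0],[[180,16,0],[0,0,0],0],[[180,16,0],[0,0,0],0],[[180,16,0],[0,0,0],0],[[180,16,0],[0,0,0],0]]'; python3 - <<'E'
from h import *
s=get_state();c=camera_params('wrist');p,d=save('wrist','w1.png');W=cloud(d,c)
print(s['tcp_pos'],c['origin'],Rm(c['attitude']).round(2).tolist())
for n in('axle_grip','axle_tip','axle'):print(n,[(np.round(q['xyz'],4).tolist(),round(q['conf'],2)) for q in find_in('wrist',n)[:2]])
np.savez('w1.npz',W=W,p=p,d=d)
E
```

```text
time_s: 4.3
tcp_pos: [0.5093, 0.3709, 0.1641]
tcp_rot: [2.425, 1.997, 0.0]
contact_force: [-0.4, 0.1, -0.5]
opening: 0.0455
grip_force: 0.0
[0.50926736 0.37092203 0.16409925] [0.52237688 0.44225642 0.33442668] [[0.98, 0.19, 0.05], [-0.19, 0.95, 0.25], [0.0, -0.26, 0.97]]
axle_grip [([0.5055, 0.3606, 0.0227], 0.81)]
axle_tip [([0.5054, 0.3583, 0.0214], 0.72)]
axle [([0.5012, 0.3632, 0.0202], 0.87)]
```

View pics/w1.png

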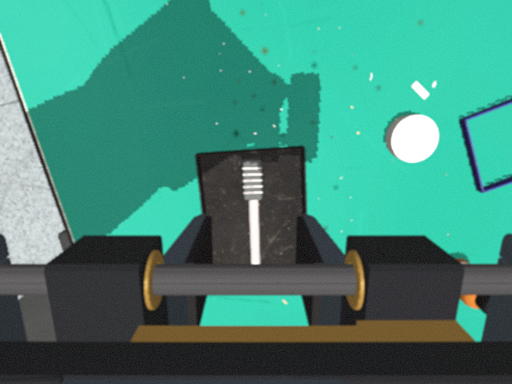

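The wrist view shows the grip at rows 163–200 near column 253, with the rod running down to (255,265). The fingers straddle it. Now I'll measure the grip exactly.

```bash
python3 - <<'E'
from h import *
z=np.load('w1.npz');W,p,d=z['W'],z['p'],z['d'];g=p.mean(2)
m=np.zeros(g.shape,bool);m[155:263,225:285]=True
m&=(W[...,2]>.009)&(W[...,2]<.035)&(d>0)
for r in range(152,264,6):
    k=m[r]&(g[r]>90)
    if k.any(): print(r,np.where(k)[0][[0,-1]],W[r][k].mean(0).round(4),g[r][k].mean().round())
print(camera_params('top')['k1'])
# mid-line of rod, tcp centre line
k=m&(g>110);v,u=np.nonzero(k);P=W[k];rod=v>205
a=np.polyfit(P[rod,1],P[rod,0],1);b=np.polyfit(P[:,1],P[:,0],1);print('dx/dy',a,b)
for y in (.36,.37,.38):print(y,np.polyval(a,y),np.polyval(b,y))
E
```

```text
164 [243 258] [0.5094 0.3904 0.0192] 137.0
170 [243 260] [0.5093 0.3846 0.0194] 146.0
176 [243 261] [0.5086 0.3787 0.0189] 153.0
182 [243 261] [0.5075 0.373  0.0195] 158.0
188 [243 261] [0.5063 0.3672 0.0197] 162.0
194 [244 261] [0.5056 0.3612 0.0195] 164.0
200 [248 257] [0.5042 0.3538 0.0144] 212.0
206 [248 257] [0.503  0.3477 0.0143] 228.0
212 [249 258] [0.5027 0.3413 0.014 ] 233.0
218 [249 258] [0.5015 0.3351 0.0141] 232.0
224 [249 258] [0.5003 0.3288 0.0141] 231.0
230 [249 258] [0.499  0.3223 0.0138] 228.0
236 [250 258] [0.4983 0.316  0.0144] 240.0
242 [250 258] [0.4971 0.3095 0.0144] 238.0
248 [250 259] [0.4963 0.3028 0.0142] 228.0
254 [250 259] [0.495  0.2962 0.0143] 226.0
260 [251 259] [0.4942 0.2895 0.0145] 238.0
0.021060706203792478
dx/dy [0.1550646  0.44928985] [0.15422555 0.44967867]
0.36 0.505113109837426 0.5051998683174104
0.37 0.5066637558203864 0.5067421238305526
0.38 0.5082144018033469 0.5082843793436947
```

```bash
python3 -m creep '[[[4,-2.5,30],[0,0,-0.035],0.2],[[4,-2.5,70],[0,0,-0.035],0.2],[[4,-2.5,105],[0,0,-0.035],0.2],[[4,-2.5,125],[0,0,-0.035],0.2],[[4,-2.5,140],[0,0,-0.035],0.2],[[4,-2.5,150],[0,0,-0.035],0.2],[[4,-2.5,157],[0,0,-0.035],0.2],[[4,-2.5,158],[0,0,-0.035],0.2]]' && python3 -m creep '[[[0,0,0],[0,0,0],1],[[0,0,0],[0,0,0],1],[[0,0,0],[0,0,0],1],[[0,0,0],[0,0,0],1],[[0,0,0],[0,0,0],1],[[0,0,0],[0,0,0],1],[[0,0,0],[0,0,0],1],[[0,0,0],[0,0,0],1]]'
```

```text
time_s: 5.5
tcp_pos: [0.5077, 0.3761, 0.006]
tcp_rot: [2.389, 2.04, 0.0]
contact_force: [0.4, -0.3, -0.4]
opening: 0.0363
grip_force: 0.0
time_s: 6.5
tcp_pos: [0.5078, 0.3762, 0.0064]
tcp_rot: [2.389, 2.04, 0.001]
contact_force: [-1.0, -0.4, 6.2]
opening: 0.0179
grip_force: 30.0
```

```bash
python3 -m creep '[[[0,0,-20],[0,0,0],1],[[0,0,-40],[0,0,0],1],[[0,0,-60],[0,0,0],1],[[0,0,-60],[0,0,0],1],[[0,0,-60],[0,0,0],1],[[0,0,-60],[0,0,0],1],[[0,0,-60],[0,0,0],1],[[0,0,-60],[0,0,0],1]]' && python3 -m creep '[[[-20,5,-60],[0,0,0.03],1],[[-45,10,-60],[0,0,0.06],1],[[-70,16,-60],[0,0,0.1],1],[[-95,22,-60],[0,0,0.14],1],[[-120,28,-60],[0,0,0.18],1],[[-140,32,-60],[0,0,0.206],1],[[-140,32,-60],[0,0,0.206],1],[[-140,32,-60],[0,0,0.206],1]]'
```

```text
time_s: 7.5
tcp_pos: [0.5074, 0.376, 0.0656]
tcp_rot: [-2.389, -2.04, 0.001]
contact_force: [-1.0, 0.3, -0.6]
opening: 0.0179
grip_force: 30.0
time_s: 8.5
tcp_pos: [0.5174, 0.233, 0.1258]
tcp_rot: [-2.586, -1.784, -0.0]
contact_force: [1.0, 0.0, -0.7]
opening: 0.0178
grip_force: 30.0
```

The second call repeated the lift, so the axle is 60 mm too high, which does no harm. I'll lower it and measure the rod against the stand with the same cameras.

```bash
python3 -m creep '[[[0,0,15],[0,0,0],1],[[0,0,30],[0,0,0],1],[[0,0,45],[0,0,0],1],[[0,0,60],[0,0,0],1],[[0,0,60],[0,0,0],1],[[0,0,60],[0,0,0],1],[[0,0,60],[0,0,0],1],[[0,0,60],[0,0,0],1]]'; python3 - <<'E'
from h import *
s=get_state();c=camera_params('wrist');print(s['tcp_pos'],c['origin'])
ims=[]
for cam in('scene','top','wrist'):
    c=camera_params(cam);p,d=save(cam,cam+'2.png');W=cloud(d,c);np.savez(cam+'2.npz',W=W,p=p,d=d)
    K=np.array(c['mtx'])
    q=(np.array([.48,.14,.07])-c['origin'])@Rm(c['attitude']);u=K[0,0]*q[0]/-q[2]+K[0,2];v=K[1,1]*-q[1]/-q[2]+K[1,2];print(cam,u,v)
    u=int(np.clip(u,50,460));v=int(np.clip(v,50,332))
    ims.append(cv2.resize(p[v-50:v+50,u-50:u+50],(400,400),interpolation=0))
cv2.imwrite('pics/c2.png',np.hstack(ims[:2])[:,:,::-1])
E
```

```text
time_s: 9.5
tcp_pos: [0.5176, 0.2329, 0.0664]
tcp_rot: [2.586, 1.784, 0.001]
contact_force: [-0.3, -0.9, -1.2]
opening: 0.0179
grip_force: 30.0
[0.51756662 0.23288326 0.06638986] [0.54254329 0.30073872 0.23677443]
scene 263.1619375164494 208.41269568159706
top 224.78635553038646 222.64238700996978
wrist 251.29603929721762 396.8851066685842
```

View pics/c2.png

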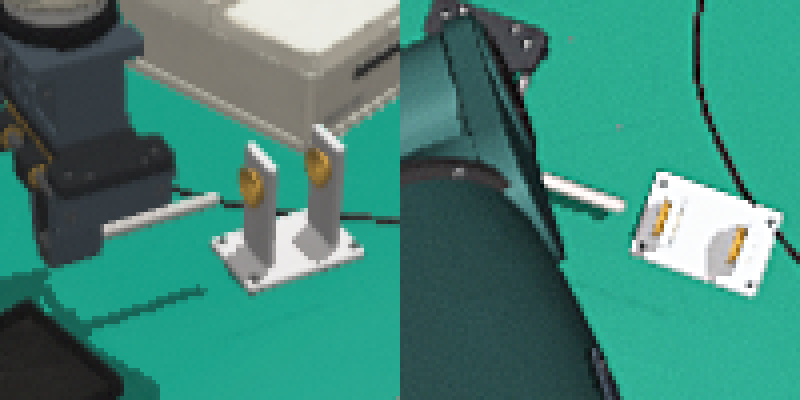

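View pics/wrist2.png

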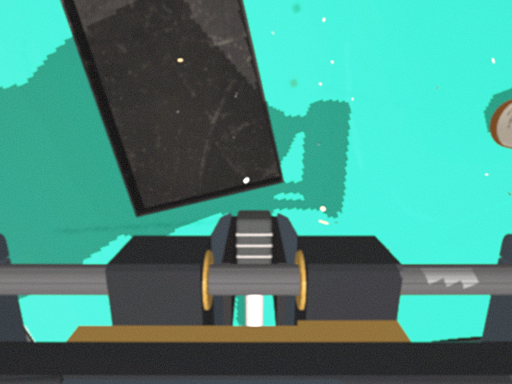

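The crops show the rod tip at (215,197) in the scene crop, about 25 mm short of the near bushing at (250,185). In the top crop the rod is roughly in line with the two brass bushings at (660,218) and (736,245). Next I'll get the offset.

```bash
cat > rel.py <<'E'
from h import *
import sys
def rel(tag):
  for cam in('scene','top'):
    z=np.load(cam+tag+'.npz');W,p,d=z['W'],z['p'].astype(int),z['d'];c=camera_params(cam)
    g=p.mean(2);sat=p.max(2)-p.min(2)
    brass=(p[...,0]-p[...,2]>50)&(p[...,0]>90)&(abs(W[...,0]-.46)<.05)&(abs(W[...,1]-.075)<.06)&(W[...,2]>.045)&(W[...,2]<.1)
    n,L,S,C=cv2.connectedComponentsWithStats(brass.astype(np.uint8))
    for i in range(1,n):
        if S[i,4]>5:
            P=W[L==i];print(cam,'brass',S[i].tolist(),C[i].round(1),'med',np.median(P,0).round(4),'rng',P.min(0).round(3),P.max(0).round(3))
    u=np.array([-.357,-.934]);n2=np.array([.934,-.357]);M=np.array([.469,.105])
    s=(W[...,:2]-M)@u;l=(W[...,:2]-M)@n2
    rod=(g>130)&(sat<45)&(s<-.005)&(s>-.12)&(abs(l)<.03)&(W[...,2]>.05)&(W[...,2]<.09)
    P=W[rod];view=(np.array(c['origin'])-P.mean(0))
    ax=np.array([u[0],u[1],0]);view-=ax*(view@ax);view/=np.linalg.norm(view)
    # surface mean sits about 0.785 R before the axis
    Q=P-view*.005*.785; a=s[rod]
    print(cam,'rod n',len(P),'s',np.percentile(a,[1,99]).round(4),'lat fit',np.polyfit(a,(Q[:,:2]-M)@n2,1).round(4),'z fit',np.polyfit(a,Q[:,2],1).round(4))
    ch=(sat<40)&(W[...,2]>.080)&(W[...,2]<.1)&(abs(s-.03)<.06)&(abs(l)<.03)
    for lo,hi in((-.01,.03),(.03,.08)):
        k=ch&(s>lo)&(s<hi);print('   cheek',k.sum(),'s',np.percentile(s[k],[2,50,98]).round(4),'lat',np.percentile(l[k],[1,50,99]).round(4),'top',W[k][:,2].max().round(4))
rel(sys.argv[1])
E
python3 rel.py 2
```

```text
scene brass [290, 195, 6, 10, 41] [292.2 199.4] med [0.4508 0.05   0.067 ] rng [0.435 0.043 0.054] [0.46  0.06  0.085]
scene brass [273, 200, 6, 10, 44] [275.5 204.2] med [0.4705 0.1001 0.0675] rng [0.456 0.094 0.056] [0.481 0.11  0.083]
scene rod n 79 s [-0.1109 -0.0272] lat fit [ 0.0059 -0.0001] z fit [-0.0091  0.0704]
   cheek 48 s [0.0055 0.0082 0.0128] lat [-0.0185 -0.0023  0.017 ] top 0.0955
   cheek 48 s [0.0607 0.0628 0.0682] lat [-0.0174 -0.002   0.0164] top 0.0957
top brass [237, 222, 5, 9, 20] [238.9 226.2] med [0.4694 0.1008 0.0803] rng [0.459 0.095 0.075] [0.48  0.107 0.087]
top brass [256, 229, 4, 8, 19] [257.6 232.7] med [0.449  0.0497 0.0819] rng [0.441 0.046 0.074] [0.46  0.055 0.087]
top rod n 74 s [-0.0808 -0.0249] lat fit [-0.0025  0.0003] z fit [-0.0074  0.0701]
   cheek 34 s [0.0005 0.0106 0.0136] lat [-0.0144  0.0028  0.0188] top 0.0982
   cheek 31 s [0.0586 0.0639 0.0672] lat [-0.0148  0.0028  0.0193] top 0.0986
```

```bash
python3 -m creep '[[[-8,0,0],[0,0,0],1],[[-16,0,0],[0,0,0],1],[[-23,0,0],[0,0,0],1],[[-29,0,0],[0,0,0],1],[[-35,0,0],[0,0,0],1],[[-41,0,0],[0,0,0],1],[[-47,0,0],[0,0,0],1],[[-50,0,0],[0,0,0],1]]'; python3 - <<'E'
from h import *
for cam in('scene','top'):
    p,d=save(cam,cam+'3.png');np.savez(cam+'3.npz',W=cloud(d,camera_params(cam)),p=p,d=d)
print(get_state()['torque'])
E
python3 rel.py 3
```

```text
time_s: 10.65
tcp_pos: [0.4994, 0.1857, 0.0659]
tcp_rot: [-2.586, -1.784, 0.0]
contact_force: [-0.5, -0.9, -1.7]
opening: 0.0176
grip_force: 30.0
[ 0.0004128  -0.06055114 -0.02426977]
scene brass [290, 195, 6, 10, 42] [292.2 199.5] med [0.451  0.0503 0.0665] rng [0.436 0.042 0.055] [0.461 0.059 0.083]
scene brass [274, 200, 5, 10, 25] [276.4 204.5] med [0.4611 0.1041 0.0738] rng [0.456 0.095 0.057] [0.476 0.11  0.085]
scene rod n 53 s [-0.0598 -0.0058] lat fit [ 0.014  -0.0002] z fit [-0.0026  0.0706]
   cheek 37 s [0.0071 0.0089 0.0129] lat [-0.0184 -0.0056  0.0123] top 0.095
   cheek 47 s [0.0601 0.0626 0.0683] lat [-0.0176 -0.0021  0.0174] top 0.0954
top brass [237, 222, 5, 9, 20] [238.9 226.2] med [0.4694 0.1009 0.0815] rng [0.459 0.095 0.069] [0.48  0.107 0.084]
top brass [256, 229, 4, 8, 19] [257.6 232.7] med [0.449  0.0496 0.0814] rng [0.441 0.046 0.071] [0.46  0.055 0.089]
top rod n 24 s [-0.0235 -0.0053] lat fit [-0.0249 -0.0001] z fit [0.1128 0.0717]
   cheek 33 s [0.0004 0.0108 0.0148] lat [-0.0144  0.0021  0.0176] top 0.0992
   cheek 32 s [0.0587 0.064  0.0672] lat [-0.0148  0.0032  0.0193] top 0.0995
```

```bash
python3 -m creep '[[[-5,0,0],[0,0,0],1],[[-10,0,0],[0,0,0],1],[[-15,0,0],[0,0,0],1],[[-20,0,0],[0,0,0],1],[[-24,0,0],[0,0,0],1],[[-28,0,0],[0,0,0],1],[[-32,0,0],[0,0,0],1],[[-35,0,0],[0,0,0],1]]'; python3 -c "
from bench import *;s=get_state();print(s['tcp_pos'],s['torque'])"
```

```text
time_s: 11.75
tcp_pos: [0.487, 0.1531, 0.0659]
tcp_rot: [-2.586, -1.784, 0.0]
contact_force: [-0.0, 0.8, -1.4]
opening: 0.0177
grip_force: 30.0
[0.48704883 0.15309382 0.06594582] [-0.01018886 -0.09755206  0.02721084]
```

```bash
python3 -m creep '[[[-4,0,0],[0,0,0],1],[[-8,0,0],[0,0,0],1],[[-12,0,0],[0,0,0],1],[[-16,0,0],[0,0,0],1],[[-19,0,0],[0,0,0],1],[[-21,0,0],[0,0,0],1],[[-23,0,0],[0,0,0],1],[[-23,0,0],[0,0,0],1]]'; python3 - <<'E'
from h import *
ims=[]
for cam,u,v in(('scene',280,205),('top',245,228)):
    p,d=save(cam,cam+'4.png');np.savez(cam+'4.npz',W=cloud(d,camera_params(cam)),p=p,d=d)
    ims.append(cv2.resize(p[v-40:v+40,u-40:u+40],(400,400),interpolation=0))
cv2.imwrite('pics/c4.png',np.hstack(ims)[:,:,::-1])
print(get_state()['contact_force'],get_state()['torque'])
E
python3 rel.py 4
```

```text
time_s: 12.75
tcp_pos: [0.4789, 0.1317, 0.0659]
tcp_rot: [-2.586, -1.784, 0.0]
contact_force: [1.3, -0.5, -1.0]
opening: 0.0182
grip_force: 30.0
[-0.13362476 -0.29919382 -0.83341925] [-0.03536717 -0.05947625  0.04146006]
scene brass [291, 197, 5, 8, 17] [293.4 201.1] med [0.4408 0.0524 0.0662] rng [0.436 0.049 0.054] [0.453 0.059 0.08 ]
scene brass [275, 203, 4, 7, 16] [276.9 206.1] med [0.4584 0.1043 0.0695] rng [0.456 0.101 0.056] [0.469 0.109 0.08 ]rel.py:15: RuntimeWarning: Mean of empty slice.
  P=W[rod];view=(np.array(c['origin'])-P.mean(0))
  ret = um.true_divide(
Traceback (most recent call last):
  File "rel.py", line 23, in <module>
    rel(sys.argv[1])
    ~~~^^^^^^^^^^^^^
  File "rel.py", line 19, in rel
    print(cam,'rod n',len(P),'s',np.percentile(a,[1,99]).round(4),'lat fit',np.polyfit(a,(Q[:,:2]-M)@n2,1).round(4),'z fit',np.polyfit(a,Q[:,2],1).round(4))
                                 ~~~~~~~~~~~~~^^^^^^^^^^
IndexError: index -1 is out of bounds for axis 0 with size 0
```

View pics/c4.png

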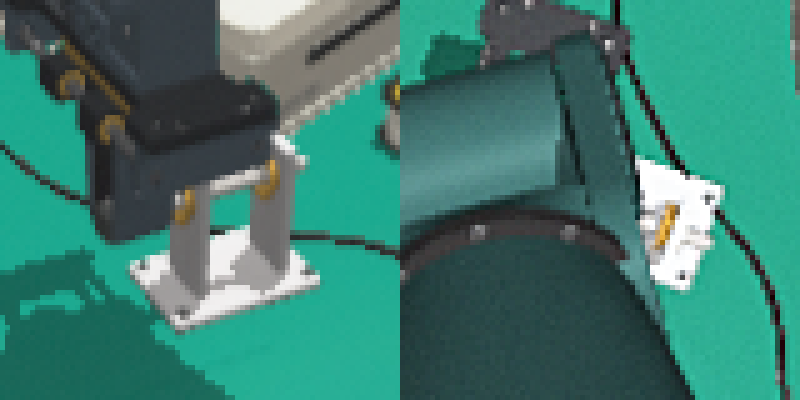

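The scene crop shows the rod passing through both bushings, at (185,205) and (265,178). In the top crop the tip is clear of the far bushing, at (712,240). By the arm pose the tip is about 15 mm past the far end, and contact force is about 1 N, so I'm handing in.

```bash
python3 -c "
from bench import *;print(finish_job());s=get_state();print(s['time_s'],s['contact_force'],s['grip_force'])"
```

```text
the job is handed in; nothing more can be done
None
the job is handed in; nothing more can be done
```

I handed the job in at about 13 s, before the 56 s limit: the axle is through both bushings with its tip about 15 mm past the far one (estimated from the arm pose and seen in the top view), held at 30 N grip with about 1 N of outside force on the tool; no verdict came back.

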